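# Route the purge line and set the ball valve

### The job

With the ball valve still shut, push the selector's pointer round, click by click, until it rests pointing at the one outlet that has a tall barbed hose tail (the other two are blanked with low caps). Then swing the valve's lever open until it lines up with the upright marker tab, leave it there, and do not knock the loose things lying about.

Things in the scene. Friction and masses are not known exactly. Their poses are not given: they have to be found in the camera images.
- selector: Selector station, fixed: black base plate 250 x 200 x 12 mm with a round black housing 112 mm across, top at z = 76 mm. Origin on the table, under the rotor's vertical axis; z up; the plate reaches 90 mm to -x and 160 mm to +x. Its three outlets stand 130 mm from the axis, at -30, 0 and +30 degrees from its +x (counter-clockwise positive), in any order.
- pointer (a joint): Turn of the pointer about the selector's vertical axis, rad, counter-clockwise from above positive. At 0 it points along the selector's -y; at pi/2 along its +x. Spring detents every 30 degrees (0, 0.524, 1.047, 1.571, 2.094, 2.618, 3.14), where it snaps home from within about 13 degrees, against about 0.3 N m; stops just beyond 0 and pi. It starts at the 0 click; the outlets lie at the clicks 1.047, 1.571 and 2.094.
- pointer_axis (a point): Point on the pointer's turning axis at mid height of the pointer bar, 110 mm above the table. Its x axis runs along the pointer bar to its point. The bar is black with a white line on top, 18 mm wide, from z = 101 to 119 mm, and its point is 108 mm from the axis; a hub 44 mm across rises to z = 139 mm over the middle. The bar can be pushed on its sides between 30 and 95 mm from the axis.
- pointer_line (a point): Point in the air ahead of the pointer, on its centre line 130 mm from the axis: it lies right over an outlet's centre when the pointer points at it.
- hose_tail: The outlet to choose, fixed: a steel barbed hose tail, 18 to 25 mm thick with three ridges, on a round 34 mm foot, 60 mm tall (top at z = 72 mm). Origin at the centre of its foot, 12 mm above the table.
- cap_a: Blanked outlet, fixed: round steel foot 34 mm across with a flat cap, 24 mm tall. Origin at the centre of its foot.
- cap_b: The other blanked outlet, same shape as cap_a.
- valve: Ball valve, fixed: steel valve body and short pipe along its y axis, on a black base plate 90 x 200 mm. Origin on the table under the vertical axis of the lever; z up.
- lever (a joint): Turn of the valve lever about the valve's vertical axis, rad, counter-clockwise from above positive, 0 to pi/2. 0 = shut, the lever points along the valve's -x, across the pipe; pi/2 = fully open, along its -y. It starts shut or nearly so. Stiff (0.35 N m): it stays where it is left.
- lever_axis (a point): Point on the lever's turning axis at mid height of the lever, 106 mm above the table. The lever runs from here along the point's own -x: rubber-sleeved bar 22 mm wide, from z = 98 to 114 mm, its end 115 mm from the axis.
- lever_end (a point): Middle of the lever's free end, 115 mm from the axis.
- marker: Marker, fixed: ring clamped on the valve's neck below the lever, with a thin arm (10 mm wide, z = 76 to 80 mm) that runs from the axis along its own -x and ends in an upright black tab. Origin on the valve's axis, 78 mm above the table. The arm's direction is the wanted lever direction, 30 to 66 degrees from shut.
- marker_tab (a point): Top of the marker's upright black tab, 110 mm above the table; the tab is 20 mm long (128 to 148 mm from the axis) and 10 mm thick, just beyond the reach of the lever's end.
- motor: Loose bystander: square motor 57 mm wide, 55 mm tall with its shaft. Origin under its centre.
- bracket: Loose bystander: black angle bracket 100 x 40 mm, 46 mm tall. Origin under its centre.
- spacer: Loose bystander: aluminium ring 56 mm across, 20 mm tall. Origin under its centre.
- chuck: Loose bystander: black pedestal with a round plate 110 mm across, 86 mm tall. Origin under its centre.
- driver: Loose bystander: screwdriver, 170 mm long, lying.
- sensor: Loose bystander: black box 90 x 50 x 30 mm.
- wipe_bottle: Loose bystander: white bottle 64 mm across, 150 mm tall.
- screw_tray: Loose bystander: grey divided tray 120 x 160 x 35 mm.

How it is judged (in metres and radians):
On the way, in this order (a step that is already met when the one before it is completed fails the run):
1. the pointer points at the hose tail while the valve is still shut (horizontal distance between pointer_line and hose_tail below 0.02 m and value of joint lever below 0.25 rad), for 0.2 s.
2. the lever lines up with the marker tab (angle between the x axis of lever_axis and the x axis of marker, either way round below 0.09 rad), for 0.2 s.
At the end, for the whole second after the job is handed in: The pointer rests in the click of the hose tail (its line passes within 20 mm of the hose tail's centre), and the lever rests within 0.09 rad (5 degrees) of the marker's direction (horizontal distance between pointer_line and hose_tail below 0.02 m and angle between the x axis of lever_axis and the x axis of marker, either way round below 0.09 rad and velocity of joint lever between -0.05 and 0.05 rad/s and velocity of joint pointer between -0.05 and 0.05 rad/s); the robot touches nothing.
It fails at once if a loose bystander is pushed more than 30 mm or knocked over (distance of any of motor, bracket, spacer, chuck, driver, sensor, wipe_bottle, screw_tray from where it was at the start of the episode above 0.03 m or angle between any of wipe_bottle, chuck, motor, bracket's own z axis and vertical above 0.6 rad).
It also fails if it takes over 51 s, if anything falls off the work surface, if the arm or the gripper's body presses on something with over 40 N, if the wrist force passes 120 N, or if a joint passes its speed limit or range.

### The arm

A 6-joint arm with a two-finger parallel gripper is mounted at the origin on the work surface. World frame = base frame: x ahead of the robot, y to its left, z up, the work surface at z = 0. Lengths are in mm, angles in degrees, forces in N, time in s.
With the tool pointing down it reaches from about 400 to 925 mm from the base axis. Payload 3.4 kg.
Tool frame: the origin (TCP) lies on the centre line of the jaws, within the pads' length; the fingertips stand 14 mm ahead of it and the grasp point (between the pads) lies 5 mm behind it (tips_ahead is the distance from the TCP to the fingertips, in mm); z points along the fingers, y is the direction in which the jaws open and shut (so a half turn about z gives the same grasp; the last joint's range is limited). The gripper opens to 85 mm and grips with 20 to 120 N. Pads are 22 mm wide; open, the fingers measure 114 mm over their backs; the gripper's body (76 mm by 85 mm) begins 54 mm behind the grasp point. The pads swing forward as they close: fully open they stand 13 mm farther back than shut.
Start: joints at [-79.612, 17.578, 86.31, -0, 76.112, -4.211], TCP at [144.905, -556.447, 245.305] pointing down, gripper open.
Joint ranges: [-179.03, 179.03], [-60, 130.46], [8.19, 133.38], [-81.62, 261.62], [5.75, 156.47], [-153.77, 153.77]. Speed limits (degrees/s): [147.25, 147.25, 180, 180, 180, 180].

### API

Orientations are given as [roll, pitch, yaw] about the fixed x, y, z axes, in that order (R = Rz(yaw) Ry(pitch) Rx(roll)).
In Python, from bench import observe, get_image, camera_model, job_done, tips_ahead gives the robot as it stands. The module is installed in compiled form; this text tells all that it offers.
- The arm moves only by the tool drive_tool, never from a script. Its argument "increments" is a list of rows, each a list of 4 numbers: the shift along the tool's x, y, z in mm, then the turn about the tool's z in degrees. In form: [[tx, ty, tz, spin], ...]. A call has 1 to 10 rows; each row is the pose to reach, as a shift and turn from the pose commanded when the call began, along the tool's axes at that moment; what a row does not reach only later rows make up. A row lasts 1/10 s, in which the tool goes at most 50 mm and 8.59 degrees, less where a joint would pass 70% of its speed; a pose out of reach is approached as far as the arm can. A call with a gripper value outside its range is refused whole. "hand" is the finger opening in mm, from 0 to 85.4, set as the call begins (left out, the last holds). The fingers move at their own pace and stop on an object; "grip_force" is the grip in N (left out, the last holds). Time passes only in rows, so rows that repeat a pose let the fingers close. It gives the time, the measured TCP pose, the force and the opening at its end, in the units of the state.
- observe(): the state, without advancing time (a new reading comes with each control period).
- get_image(name): name is "scene" or "top" or "wrist"; returns the picture (420x560x3 uint8, blue, green, red); there is no depth.
- camera_model(name): a dict with "camera_matrix" (3x3 intrinsics, pixels), "camera_from_world" (4x4, takes a point from world to camera coordinates); the wrist camera has in their place "hand_eye" (4x4, takes a point from camera to tool coordinates, whose origin is the TCP and whose axes are the flange's). Camera axes: x right, y up, looking along -z (the intrinsics and any distortion apply to the point x, -y, -z); pixel columns grow to the right and rows downward; lengths in mm; the calibration is good to about 2 mm. The wrist camera is an equidistant fisheye: a pixel r from the principal point sees the ray r / f radians off the axis. A picture is of the moment at which its call begins: read the wrist's pose just before it. camera_model takes no time and is no camera call.
- job_done(): hands the job in, once; it reports no verdict.
The state is a dict: "clock": time; "joint_positions": joint angles; "dq": joint speeds; "tau": joint torques, N m; "tcp_pos": TCP position; "tcp_rot": TCP orientation; "force": force on the tool from outside, world axes, zero at the start; "moment": the same for the moment, N m; "finger_gap": opening from 0.0 (shut) to 1.0 (fully open).
Only numpy, scipy, OpenCV 4.12 (cv2) and the standard library are available. Lean on these libraries where they do the work, as an engineer would, in place of code of your own. Each camera call takes 0.05 s, during which the arm holds its last target.

## Working session

There is one attempt and no reset: what is moved stays moved. The work goes in short steps, Python scripts to look and compute and a tool call to move; the robot and the scene stay as the last step left them, time stands still between calls to the robot, and variables do not carry over. Pictures are saved under pics/ and viewed, and the job is handed in when it is done.

Besides the shell and the picture viewer there is one more tool, called after "Request:" in YAML: its name, and indented under it one key for each argument. drive_tool: Moves the arm, as the interface text tells. Its arguments: {"type":"object","properties":{"increments":{"type":"array","items":{"type":"array","items":{"type":"number"}}},"hand":{"type":"number"},"grip_force":{"type":"number"}},"required":["increments"]}

```bash
mkdir -p pics
python3 - <<'E'
from bench import *
import cv2
print(observe())
for n in("scene","top","wrist"):
    cv2.imwrite(f"pics/{n}0.png",get_image(n)); print(n,camera_model(n))
print(tips_ahead if not callable(tips_ahead) else tips_ahead())
E
```

```text
{'clock': 0.0, 'joint_positions': array([-7.96134067e+01,  1.76217430e+01,  8.63826618e+01, -8.26188816e-04,
        7.61113270e+01, -4.21112609e+00]), 'dq': array([-0.00080237,  0.05533168, -0.03195007,  0.0447933 ,  0.07014732,
       -0.02051797]), 'tau': array([-1.95687906e-03, -4.57555461e+01, -2.51925427e+01, -3.73399325e-04,
        1.30371511e-02,  9.15578397e-06]), 'tcp_pos': array([ 144.77057231, -555.79275569,  244.39426928]), 'tcp_rot': array([-1.79884522e+02, -7.69891846e-03,  1.45979107e+01]), 'force': array([-0.12090226, -0.98380131, -0.45664461]), 'moment': array([ 0.08019689, -0.00758003,  0.01315013]), 'finger_gap': 1.0010073753561062}
scene {'camera_matrix': array([[446.95717391,   0.        , 285.0865672 ],
       [  0.        , 446.95717391, 215.0850907 ],
       [  0.        ,   0.        ,   1.        ]]), 'camera_from_world': array([[-8.60608493e-01,  5.09261410e-01, -2.41635245e-03,
         4.71170316e+02],
       [-3.91180644e-01, -6.58009080e-01,  6.43429681e-01,
         1.57736617e+02],
       [ 3.26083924e-01,  5.54686278e-01,  7.65501409e-01,
        -
[... 481 characters left out ...]
1.51380371e-01,  1.64720543e-03,  9.88474213e-01,
        -1.04042340e+03],
       [ 0.00000000e+00,  0.00000000e+00,  0.00000000e+00,
         1.00000000e+00]])}
wrist {'camera_matrix': array([[325.1922621 ,   0.        , 278.18542485],
       [  0.        , 325.1922621 , 209.90050035],
       [  0.        ,   0.        ,   1.        ]]), 'hand_eye': array([[-2.51344216e-04,  9.59408598e-01,  2.82019643e-01,
         7.27510144e+01],
       [ 9.99999964e-01,  2.66452766e-04, -1.52218719e-05,
        -1.29961667e-01],
       [-8.97489087e-05,  2.82019629e-01, -9.59408631e-01,
        -1.28232796e+02],
       [ 0.00000000e+00,  0.00000000e+00,  0.00000000e+00,
         1.00000000e+00]])}
14.0
```

View pics/top0.png

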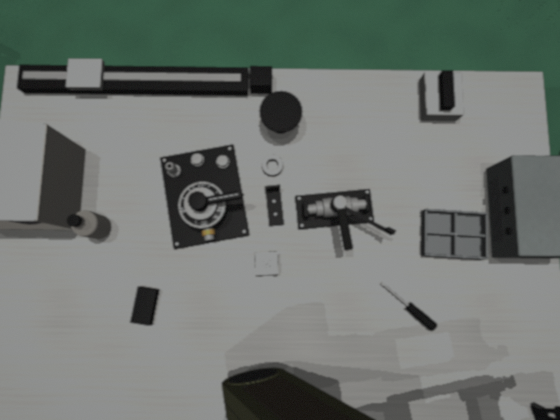

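View pics/scene0.png

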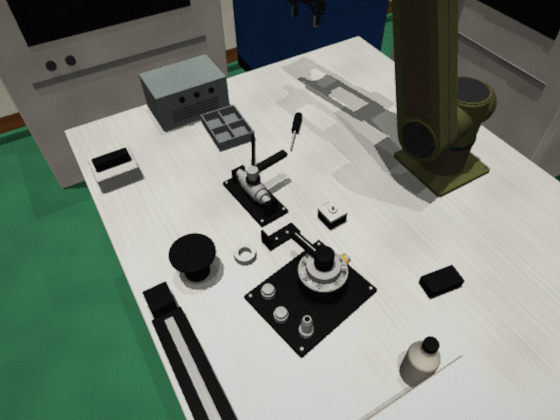

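View pics/wrist0.png

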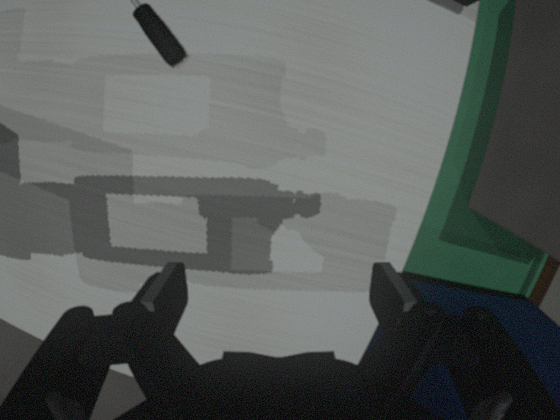

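Run:
```python
import cv2
im=cv2.imread("pics/top0.png")
c=im[130:260,150:260]; cv2.imwrite("pics/c1.png",cv2.resize(c,None,fx=5,fy=4.6,interpolation=cv2.INTER_CUBIC) if 0 else cv2.convertScaleAbs(cv2.resize(c,None,fx=4.5,fy=4.5,interpolation=cv2.INTER_CUBIC),alpha=1.8))
c=im[180:260,290:410]; cv2.imwrite("pics/c2.png",cv2.convertScaleAbs(cv2.resize(c,None,fx=6,fy=6,interpolation=cv2.INTER_CUBIC),alpha=1.8))
```

```text
(no output)
```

View pics/c1.png

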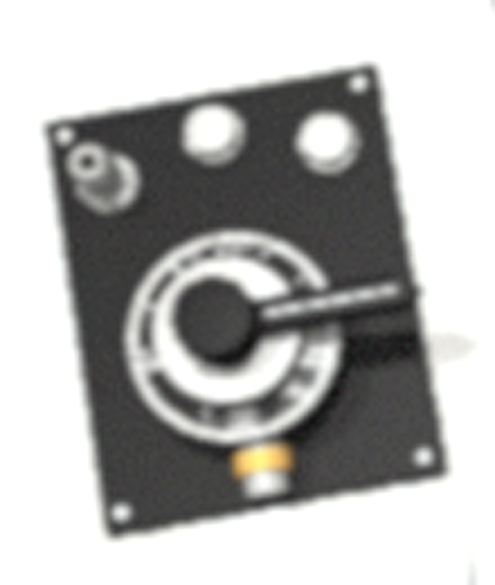

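View pics/c2.png

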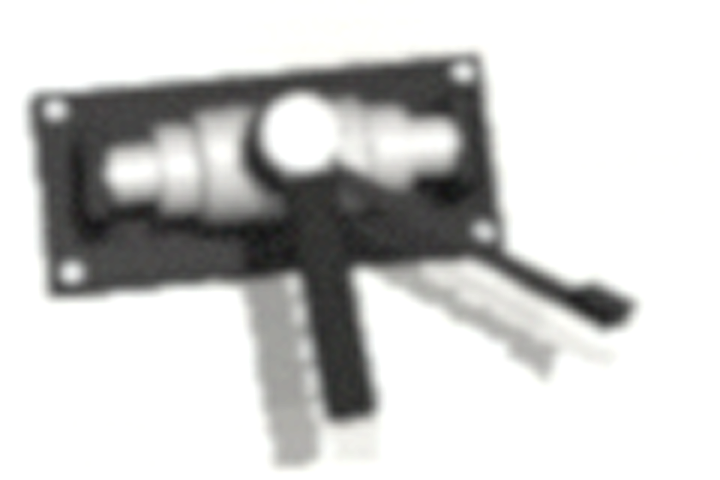

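```bash
cat > h.py <<'E'
import numpy as np
from scipy.optimize import least_squares
from bench import *
def ray(name,px):
    m=camera_model(name);K=m["camera_matrix"];T=m["camera_from_world"];R=T[:3,:3]
    d=np.array([(px[0]-K[0,2])/K[0,0],-(px[1]-K[1,2])/K[1,1],-1.])
    return -R.T@T[:3,3],R.T@d
def at(name,px,z):
    o,d=ray(name,px);return o+d*(z-o[2])/d[2]
def proj(name,p):
    m=camera_model(name);K=m["camera_matrix"];T=m["camera_from_world"]
    q=T[:3,:3]@p+T[:3,3];return np.array([K[0,2]+K[0,0]*q[0]/-q[2],K[1,2]-K[1,1]*q[1]/-q[2]])
def fit(obj,w):
    obj=np.array(obj,float);w=np.array(w)[:,:2]
    f=lambda p:(np.c_[obj[:,0]*np.cos(p[2])-obj[:,1]*np.sin(p[2])+p[0],obj[:,0]*np.sin(p[2])+obj[:,1]*np.cos(p[2])+p[1]]-w).ravel()
    r=least_squares(f,[*w.mean(0),0]);return r.x,r.fun
E
cat > a.py <<'E'
from h import *
np.set_printoptions(precision=1,suppress=True)
A=lambda x,y,z:at("top",(150+(x+.5)/4.5-.5,130+(y+.5)/4.5-.5),z)
B=lambda x,y,z:at("top",(290+(x+.5)/6-.5,180+(y+.5)/6-.5),z)
p,e=fit([(160,100),(160,-100),(-90,-100),(-90,100)],[A(*c,12) for c in[(48,125),(375,66),(446,474),(108,535)]])
print("sel",p[:2],np.degrees(p[2]),e)
ax=p[:2];yaw=p[2]
for a in(-30,0,30): print(a, ax+130*np.array([np.cos(yaw+np.radians(a)),np.sin(yaw+np.radians(a))]))
print("tail top",A(88,160,72),"caps",A(212,130,36),A(328,138,36),"hub",A(215,318,139),"tip",A(415,291,119), A(398,291,119))
for z in(0,10,12):
  q,e=fit([(45,100),(45,-100),(-45,-100),(-45,100)],[B(*c,z) for c in[(33,93),(478,55),(507,248),(50,295)]])
  print("valve",z,q[:2],np.degrees(q[2]),e)
le=B(350,412,114);tab=B(602,300,110)
print("lever end",le,"tab",tab,"hub",B(300,132,125))
for q2 in(le,tab,):
  d=q2[:2]-q[:2];print(np.hypot(*d),np.degrees(np.arctan2(-d[1],-d[0])-q[2]))
E
python3 a.py
```

```text
sel [547.4 173. ] 11.169185968896171 [ 1.7  2.3  1.7 -1.6 -1.  -2.2 -2.3  1.4]
-30 [670.4 131. ]
0 [674.9 198.1]
30 [645.2 258.5]
tail top [647.  259.1  72. ] caps [675.  197.9  36. ] [671.1 130.7  36. ] hub [547.2 171.7 139. ] tip [566.4  70.8 119. ] [566.3  79.7 119. ]
valve 0 [ 554.1 -163.9] 6.172698314107313 [-0.1  0.7  1.6 -0.6 -1.6  0.8  0.1 -0.9]
valve 10 [ 552.6 -162.5] 6.172698318298493 [ 0.2  1.6  2.1 -1.4 -1.9 -0.1 -0.4 -0.1]
valve 12 [ 552.2 -162.3] 6.172698196670885 [ 0.2  1.8  2.2 -1.6 -2.  -0.3 -0.5  0.1]
lever end [ 442.1 -180.3  114. ] tab [ 487.7 -280.9  110. ] hub [ 550.8 -160.2  125. ]
111.58002589083587 3.12582870441933
135.09283124492111 55.288109011315775
```

Request:
drive_tool:
  increments:
    - [0, 0, 0, 7]
    - [0, 0, 0, 14.6]
    - [0, 0, 0, 14.6]
  hand: 0
  grip_force: 20

```text
clock: 0.45
tcp_pos: [144.9, -556.2, 244.9]
tcp_rot: [-180.0, 0.0, -0.0]
force: [-0.3, 0.4, -0.9]
finger_gap: 0.515
```

Request:
drive_tool:
  increments:
    - [37, -30, 0, 0]
    - [74, -60, 0, 0]
    - [111, -90, 0, 0]
    - [148, -120, 0, 0]
    - [185, -150, 0, 0]
    - [222, -180, 0, 0]
    - [255, -206, 0, 0]
    - [267, -250, 0, 0]
    - [279, -294, 0, 0]
    - [291, -338, 0, 0]

```text
clock: 1.45
tcp_pos: [436.3, -216.7, 245.1]
tcp_rot: [-180.0, 0.0, 0.2]
force: [1.3, 0.3, -0.1]
finger_gap: -0.002
```

```bash
python3 -c "
from bench import *
s=observe();print(s['tcp_pos'],s['tcp_rot'],s['joint_positions'],s['finger_gap'],tips_ahead)
try: print(tips_ahead())
except Exception as e: print(e)"
```

```text
[ 436.29139823 -216.65764515  245.08924889] [-1.79984482e+02  1.02720851e-02  2.02607073e-01] [-3.13840788e+01  1.05576056e+01  9.63229863e+01  8.19039902e-03
  7.31362865e+01  5.84109384e+01] -0.00175602966911216 14.0
'float' object is not callable
```

Request:
drive_tool:
  increments:
    - [12, -44, 0, 0]
    - [24, -88, 0, 0]
    - [36, -132, 0, 0]
    - [48, -176, 0, 0]
    - [60, -220, 0, 0]
    - [72, -264, 0, 0]
    - [82, -300, 0, 0]
    - [87, -310, 0, 0]
    - [87, -310, 40, 0]
    - [87, -310, 70, 0]

```text
clock: 2.45
tcp_pos: [523.2, 91.7, 174.6]
tcp_rot: [180.0, -0.1, 0.2]
force: [-0.0, 0.2, -0.5]
finger_gap: 0.002
```

```bash
python3 -c "
from bench import *
import cv2
s=observe();print(s['tcp_pos'],s['tcp_rot'],s['joint_positions'])
for n in ('wrist','scene'): cv2.imwrite('pics/%s1.png'%n,cv2.convertScaleAbs(get_image(n),alpha=1.5))"
```

```text
[523.16765189  91.66325026 174.57765987] [ 1.79969785e+02 -6.69177140e-02  2.38064323e-01] [ 5.40510731e+00  1.78596005e+01  9.72678946e+01 -3.99152252e-02
  6.48085856e+01  9.51840301e+01]
```

View pics/wrist1.png

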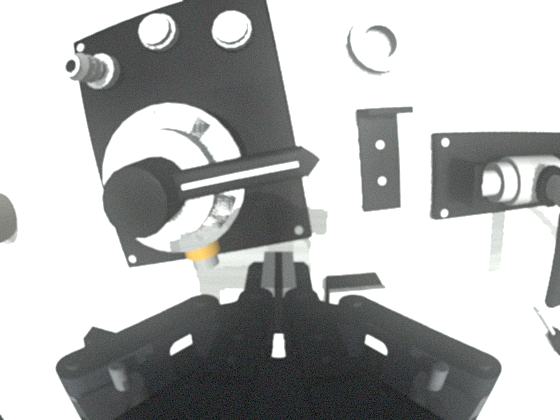

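View pics/scene1.png

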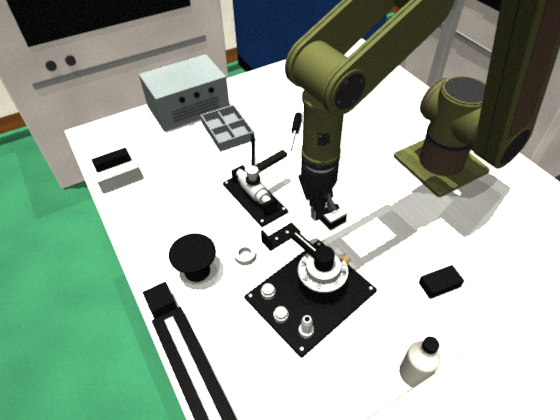

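Request:
drive_tool:
  increments:
    - [0, 0, 30, 0]
    - [0, 0, 60, 0]
    - [0, 0, 62.5, 0]
    - [0, 0, 62.5, 0]

```text
clock: 2.95
tcp_pos: [523.2, 91.0, 113.5]
tcp_rot: [180.0, 0.0, 0.0]
force: [1.2, 0.6, 0.7]
finger_gap: 0.002
```

```bash
python3 -c "
import numpy as np
from bench import *
print(observe()['tcp_pos'],observe()['force'])
ax=np.array([547.3,172.4]);s=np.array([522.9,91.6]);o=s
th=np.linspace(-106.6,19.6,31)[1:];R=np.linspace(84,79,31)[1:]
for i,(t,r) in enumerate(zip(np.radians(th),R)):
    p=ax+r*np.array([np.cos(t),np.sin(t)])
    d=p-o; print([round(d[0]),round(-d[1]),0,0],end=', ')
    if i%10==9: print(p); o=o+np.round(d)
"
```

```text
[523.17701856  91.01053064 113.46916405] [1.15035526 0.61183027 0.67898247]
[6, 1, 0, 0], [12, 2, 0, 0], [19, 2, 0, 0], [25, 3, 0, 0], [31, 2, 0, 0], [37, 1, 0, 0], [43, 0, 0, 0], [49, -2, 0, 0], [54, -4, 0, 0], [60, -6, 0, 0], [582.70217417  98.06653619]
[5, -3, 0, 0], [10, -7, 0, 0], [15, -10, 0, 0], [19, -14, 0, 0], [24, -19, 0, 0], [27, -23, 0, 0], [31, -28, 0, 0], [34, -33, 0, 0], [37, -39, 0, 0], [39, -44, 0, 0], [621.844229   141.57356598]
[2, -6, 0, 0], [3, -11, 0, 0], [4, -17, 0, 0], [5, -23, 0, 0], [5, -29, 0, 0], [5, -35, 0, 0], [4, -40, 0, 0], [3, -46, 0, 0], [2, -52, 0, 0], [0, -57, 0, 0], [621.72253877 198.90067401]
```

Request:
drive_tool:
  increments:
    - [6, 1, 0, 0]
    - [12, 2, 0, 0]
    - [19, 2, 0, 0]
    - [25, 3, 0, 0]
    - [31, 2, 0, 0]
    - [37, 1, 0, 0]
    - [43, 0, 0, 0]
    - [49, -2, 0, 0]
    - [54, -4, 0, 0]
    - [60, -6, 0, 0]

```text
clock: 3.95
tcp_pos: [584.3, 97.7, 113.0]
tcp_rot: [-180.0, -0.1, -0.0]
force: [0.7, -0.5, -0.0]
finger_gap: 0.002
```

```bash
python3 -c "
from bench import *
import cv2
for n in ('wrist',): cv2.imwrite('pics/%s2.png'%n,cv2.convertScaleAbs(get_image(n),alpha=1.5))"
```

```text
(no output)
```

View pics/wrist2.png

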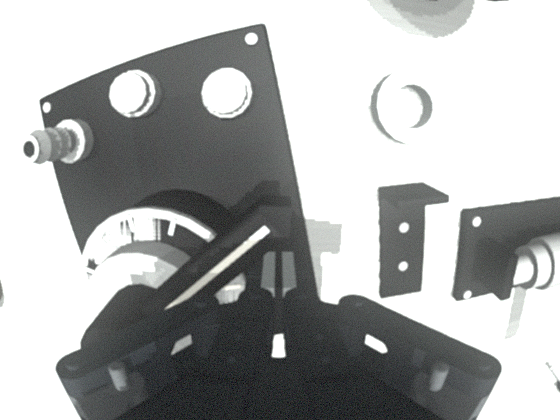

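The pointer (white line 165,305 to 268,230) is being pushed round by the fingertips. Continuing.

Request:
drive_tool:
  increments:
    - [5, -3, 0, 0]
    - [10, -7, 0, 0]
    - [15, -10, 0, 0]
    - [19, -14, 0, 0]
    - [24, -19, 0, 0]
    - [27, -23, 0, 0]
    - [31, -28, 0, 0]
    - [34, -33, 0, 0]
    - [37, -39, 0, 0]
    - [39, -44, 0, 0]

```text
clock: 5.0
tcp_pos: [621.4, 141.6, 112.6]
tcp_rot: [180.0, 0.1, 0.0]
force: [-1.6, -1.4, -0.5]
finger_gap: -0.002
```

Request:
drive_tool:
  increments:
    - [2, -6, 0, 0]
    - [3, -11, 0, 0]
    - [4, -17, 0, 0]
    - [5, -23, 0, 0]
    - [5, -29, 0, 0]
    - [5, -35, 0, 0]
    - [4, -40, 0, 0]
    - [4, -44, 0, 0]
    - [4, -46, 0, 0]
    - [4, -46, 0, 0]

```text
clock: 6.0
tcp_pos: [626.2, 188.5, 113.0]
tcp_rot: [-179.9, -0.0, 0.0]
force: [-0.8, -0.6, -0.4]
finger_gap: -0.001
```

```bash
python3 -c "
from bench import *
import cv2
print(observe()['tcp_pos'],observe()['force'])
for n in ('wrist','scene'): cv2.imwrite('pics/%s3.png'%n,cv2.convertScaleAbs(get_image(n),alpha=1.5))"
```

```text
[626.24553638 188.49614422 112.9611968 ] [-0.75188204 -0.64101743 -0.36258392]
```

View pics/wrist3.png

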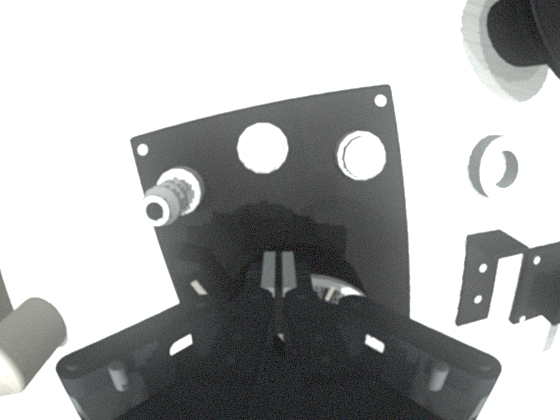

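View pics/scene3.png

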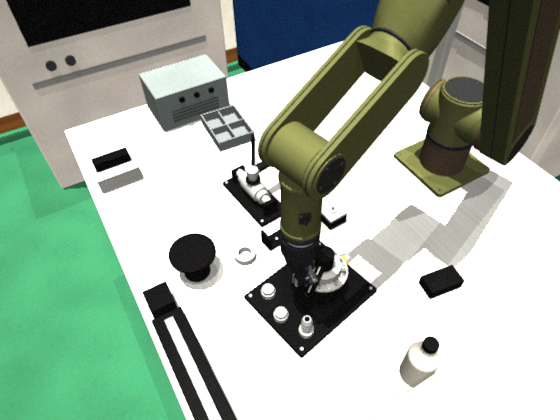

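Request:
drive_tool:
  increments:
    - [6, 8, 0, 0]
    - [12, 16, 0, 0]
    - [18, 24, -20, 0]
    - [18, 34, -60, 0]
    - [18, 64, -100, 0]
    - [0, 104, -120, 0]
    - [-20, 144, -120, 0]
    - [-40, 184, -120, 0]
    - [-60, 224, -120, 0]
    - [-60, 224, -120, 0]

```text
clock: 7.1
tcp_pos: [563.4, -41.9, 233.1]
tcp_rot: [179.9, 0.1, -0.3]
force: [0.6, 0.1, -0.5]
finger_gap: -0.001
```

```bash
python3 -c "
from bench import *
import cv2
print(observe()['tcp_pos'],observe()['force'])
a=get_image('top');cv2.imwrite('pics/top4.png',a)
for n in ('wrist','scene'): cv2.imwrite('pics/%s4.png'%n,cv2.convertScaleAbs(get_image(n),alpha=1.5))
cv2.imwrite('pics/top4c.png',cv2.convertScaleAbs(cv2.resize(a[130:260,150:260],None,fx=4.5,fy=4.5,interpolation=cv2.INTER_CUBIC),alpha=1.8))"
```

```text
[563.39783586 -41.87333228 233.11278901] [ 0.6307737   0.14409086 -0.46532002]
```

View pics/top4c.png

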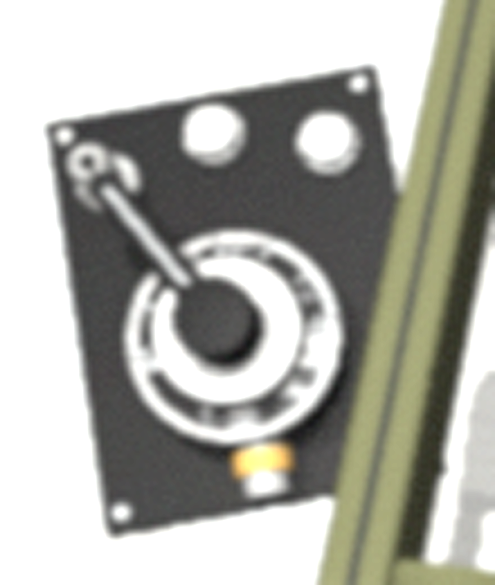

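View pics/scene4.png

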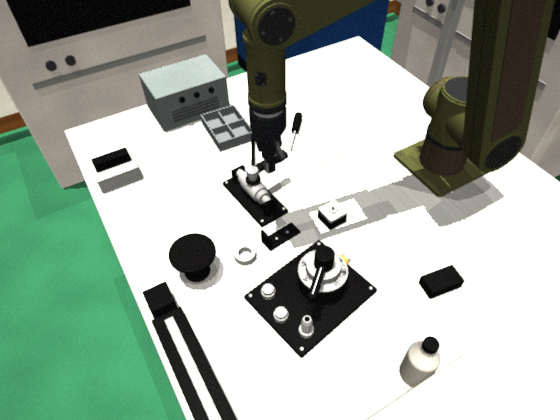

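View pics/wrist4.png

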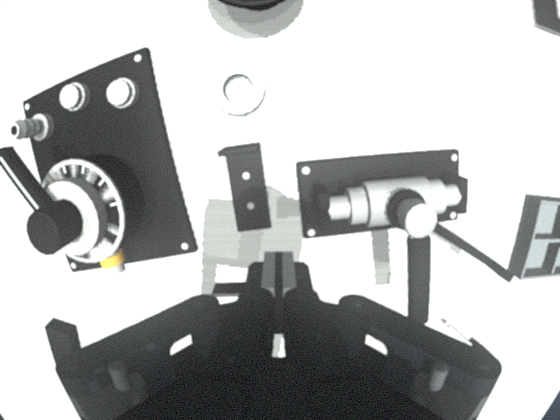

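```bash
cat > b.py <<'E'
from h import *
np.set_printoptions(precision=1,suppress=True)
print(observe()['tcp_pos'],observe()['joint_positions'])
A=lambda x,y,z:at("top",(150+(x+.5)/4.5-.5,130+(y+.5)/4.5-.5),z)
a=A(105,185,119)[:2];b=A(185,282,119)[:2];d=a-b;print(a,b,np.degrees(np.arctan2(d[1],d[0])), "target",41.2)
u=d/np.hypot(*d);t=np.array([646,259])-b;print("tail offset from line",u[0]*t[1]-u[1]*t[0])
for n,px,z in(("motor",(266,264),40),):print(n,at("top",px,z))
E
python3 b.py
```

```text
[566.5 -37.2 233.1] [-8.  17.5 88.3  0.  74.2 82.1]
[621.5 236.9] [569.6 192.2] 40.80136971653017 target 41.2
tail offset from line 0.6880871512892313
motor [404.8  12.8  40. ]
```

Request:
drive_tool:
  increments:
    - [-30, 27, 0, 0]
    - [-60, 54, 0, 0]
    - [-90, 81, 0, 0]
    - [-105, 95, 0, 0]
    - [-105, 95, 30, 0]
    - [-105, 95, 60, 0]
    - [-105, 95, 90, 0]
    - [-105, 95, 115, 0]
    - [-105, 95, 123, 0]
    - [-105, 95, 123, 0]

```text
clock: 8.25
tcp_pos: [461.0, -130.6, 108.8]
tcp_rot: [-179.9, 0.1, 0.1]
force: [-0.1, 0.5, -0.0]
finger_gap: -0.003
```

```bash
python3 -c "
import numpy as np
from bench import *
s=observe();print(s['tcp_pos'],s['force'],s['joint_positions'])
ax=np.array([551.5,-161.5]);o=s['tcp_pos'][:2]
th=np.linspace(161.8,220.6,21)[1:];R=np.linspace(95.8,88.6,21)[1:]
for i,(t,r) in enumerate(zip(np.radians(th),R)):
    p=ax+r*np.array([np.cos(t),np.sin(t)])
    d=p-o; print([round(d[0]),round(-d[1]),0,0],end=', ')
    if i%10==9: print(p); o=o+np.round(d)
"
```

```text
[ 461.02394214 -130.59705983  108.76041158] [-0.11110661  0.4779986  -0.02430787] [-2.08781918e+01  1.90151028e+01  1.07885416e+02  1.57619882e-02
  5.32478440e+01  6.90369681e+01]
[-2, 6, 0, 0], [-2, 11, 0, 0], [-3, 15, 0, 0], [-3, 20, 0, 0], [-3, 25, 0, 0], [-3, 30, 0, 0], [-3, 35, 0, 0], [-2, 40, 0, 0], [-1, 44, 0, 0], [0, 49, 0, 0], [ 461.05593468 -179.40840718]
[1, 4, 0, 0], [3, 9, 0, 0], [5, 13, 0, 0], [7, 17, 0, 0], [9, 21, 0, 0], [12, 25, 0, 0], [14, 29, 0, 0], [17, 33, 0, 0], [20, 36, 0, 0], [23, 40, 0, 0], [ 484.22856217 -219.15859565]
```

Request:
drive_tool:
  increments:
    - [-2, 6, 0, 0]
    - [-2, 11, 0, 0]
    - [-3, 15, 0, 0]
    - [-3, 20, 0, 0]
    - [-3, 25, 0, 0]
    - [-3, 30, 0, 0]
    - [-3, 35, 0, 0]
    - [-2, 40, 0, 0]
    - [-1, 44, 0, 0]
    - [0, 49, 0, 0]

```text
clock: 9.25
tcp_pos: [460.7, -180.5, 109.6]
tcp_rot: [-180.0, 0.0, -0.0]
force: [1.4, 4.8, 0.2]
finger_gap: -0.002
```

Request:
drive_tool:
  increments:
    - [1, 4, 0, 0]
    - [3, 9, 0, 0]
    - [5, 13, 0, 0]
    - [7, 17, 0, 0]
    - [9, 21, 0, 0]
    - [12, 25, 0, 0]
    - [14, 29, 0, 0]
    - [17, 33, 0, 0]
    - [20, 36, 0, 0]
    - [20, 36, 0, 0]

```text
clock: 10.25
tcp_pos: [481.3, -217.3, 109.7]
tcp_rot: [179.9, -0.0, 0.0]
force: [0.4, 0.9, 0.1]
finger_gap: -0.001
```

```bash
python3 -c "
from bench import *
import cv2
print(observe()['tcp_pos'],observe()['force'])
a=get_image('top');cv2.imwrite('pics/top5.png',a)
for n in ('wrist','scene'): cv2.imwrite('pics/%s5.png'%n,cv2.convertScaleAbs(get_image(n),alpha=1.5))
cv2.imwrite('pics/top5c.png',cv2.convertScaleAbs(cv2.resize(a[180:260,290:410],None,fx=6,fy=6,interpolation=cv2.INTER_CUBIC),alpha=1.8))"
```

```text
[ 481.33604383 -217.28732225  109.70237109] [0.41925978 0.88824585 0.05152558]
```

View pics/top5c.png

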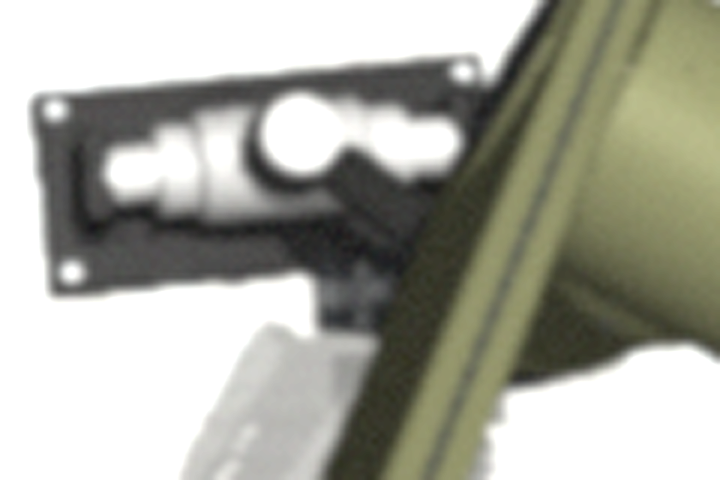

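View pics/wrist5.png

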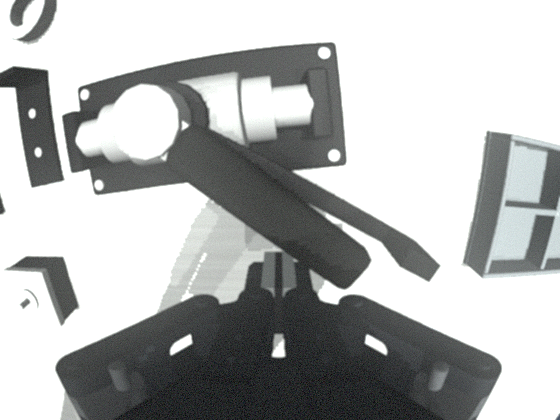

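```bash
cat >> h.py <<'E'
from scipy.spatial.transform import Rotation as Rr
def atw(px,z,pos,rot):
    m=camera_model("wrist");K=m["camera_matrix"];H=m["hand_eye"]
    v=np.array([px[0]-K[0,2],px[1]-K[1,2]]);r=np.hypot(*v);th=r/K[0,0]
    d=np.array([np.sin(th)*v[0]/r,-np.sin(th)*v[1]/r,-np.cos(th)])
    R=Rr.from_euler('xyz',rot,degrees=True).as_matrix()
    o=R@H[:3,3]+pos;d=R@H[:3,:3]@d
    return o+d*(z-o[2])/d[2]
E
python3 - <<'E'
from h import *
import cv2
np.set_printoptions(precision=1,suppress=True)
s=observe();P=lambda x,y,z:atw((x,y),z,s['tcp_pos'],s['tcp_rot'])
print(s['tcp_pos'])
for p in[(325,52,10),(334,155,10),(98,187,10),(84,95,10),(368,260,114),(348,288,114),(437,266,110),(428,280,110),(386,245,110)]:print(p,P(*p))
im=cv2.imread('pics/wrist5.png');cv2.imwrite('pics/w5c.png',cv2.convertScaleAbs(cv2.resize(im[80:300,140:460],None,fx=2.5,fy=2.5,interpolation=cv2.INTER_CUBIC),alpha=2.5))
E
```

```text
[ 481.3 -217.3  110. ]
(325, 52, 10) [ 601.  -249.5   10. ]
(334, 155, 10) [ 527.6 -256.7   10. ]
(98, 187, 10) [506.1 -73.1  10. ]
(84, 95, 10) [580.3 -65.7  10. ]
(368, 260, 114) [ 494.9 -255.7  114. ]
(348, 288, 114) [ 481.2 -248.   114. ]
(437, 266, 110) [ 488.2 -293.   110. ]
(428, 280, 110) [ 480.9 -289.5  110. ]
(386, 245, 110) [ 500.  -264.7  110. ]
```

View pics/w5c.png

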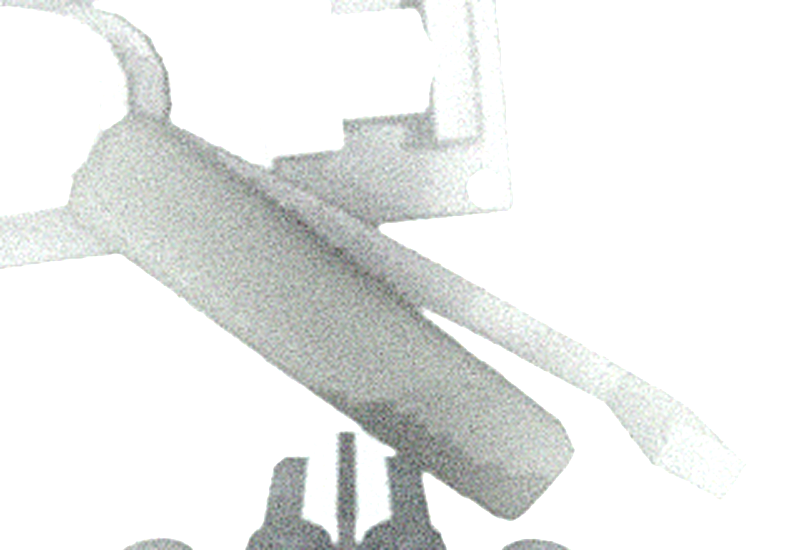

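Request:
drive_tool:
  increments:
    - [2, 1.5, 0, 0]
    - [4, 2.5, 0, 0]
    - [6, 4, 0, 0]
    - [8.5, 5.5, 0, 0]
    - [8.5, 5.5, 0, 0]
    - [8.5, 5.5, 0, 0]

```text
clock: 11.0
tcp_pos: [489.0, -222.4, 109.8]
tcp_rot: [180.0, 0.0, 0.0]
force: [-3.6, -0.1, 0.6]
finger_gap: -0.003
```

Request:
drive_tool:
  increments:
    - [-5, -3, 0, 0]
    - [-12, -8, 0, 0]
    - [-20, -14, 0, 0]
    - [-30, -30, -30, 0]
    - [-40, -60, -70, 0]
    - [-50, -100, -110, 0]
    - [-50, -140, -130, 0]
    - [-50, -180, -130, 0]
    - [-50, -180, -130, 0]

```text
clock: 11.9
tcp_pos: [438.8, -37.3, 241.3]
tcp_rot: [-179.9, -0.2, 0.3]
force: [-1.0, -0.3, -0.9]
finger_gap: 0.003
```

```bash
python3 -c "
from bench import *
import cv2
print(observe()['tcp_pos'],observe()['force'])
a=get_image('top');cv2.imwrite('pics/top6.png',a)
for n in ('wrist','scene'): 
  s=observe();print(s['tcp_pos'],s['tcp_rot']);cv2.imwrite('pics/%s6.png'%n,cv2.convertScaleAbs(get_image(n),alpha=1.5))
cv2.imwrite('pics/top6c.png',cv2.convertScaleAbs(cv2.resize(a[180:260,290:410],None,fx=6,fy=6,interpolation=cv2.INTER_CUBIC),alpha=1.8))"
```

```text
[438.76766724 -37.34078424 241.25628284] [-1.04881343 -0.25999386 -0.92601771]
[438.84566783 -39.42784412 240.61525366] [-1.79989503e+02 -1.31154988e-01  2.80870251e-01]
[438.93830439 -40.77426201 240.13966872] [ 1.79973918e+02 -7.47952861e-02  1.86490773e-01]
```

View pics/top6c.png

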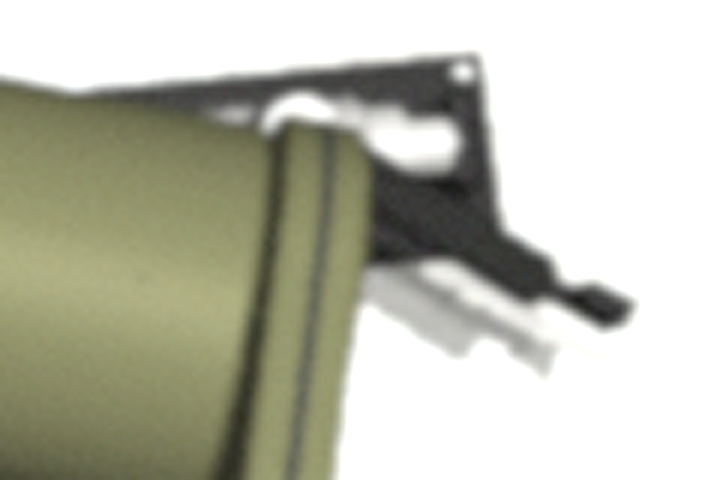

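View pics/wrist6.png

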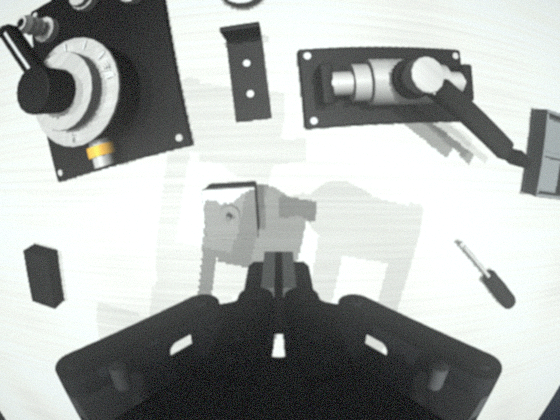

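View pics/scene6.png

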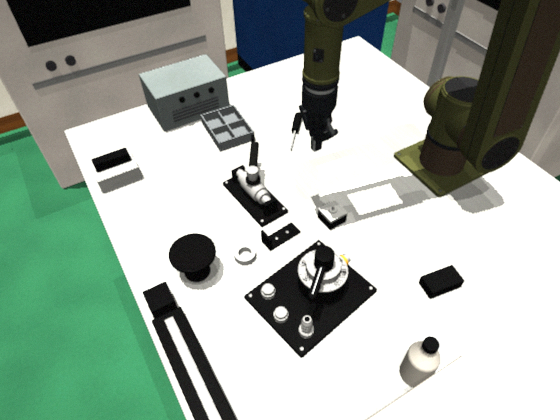

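Request:
drive_tool:
  increments:
    - [0, -45, -20, 0]
    - [0, -90, -40, 0]
    - [0, -135, -40, 0]
    - [0, -180, -40, 0]
    - [0, -225, -40, 0]
    - [0, -260, -40, 0]
    - [0, -260, -40, 0]
    - [0, -260, -40, 0]
    - [0, -260, -40, 0]

```text
clock: 12.95
tcp_pos: [439.6, 216.4, 279.2]
tcp_rot: [179.9, 0.1, -0.1]
force: [-0.8, 0.0, -0.2]
finger_gap: 0.003
```

```bash
python3 -c "
from bench import *
import cv2
a=get_image('top');cv2.imwrite('pics/top7.png',a)
cv2.imwrite('pics/top7c.png',cv2.convertScaleAbs(cv2.resize(a[190:250,325:405],None,fx=9,fy=9,interpolation=cv2.INTER_CUBIC),alpha=2.5))"
```

```text
(no output)
```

View pics/top7c.png

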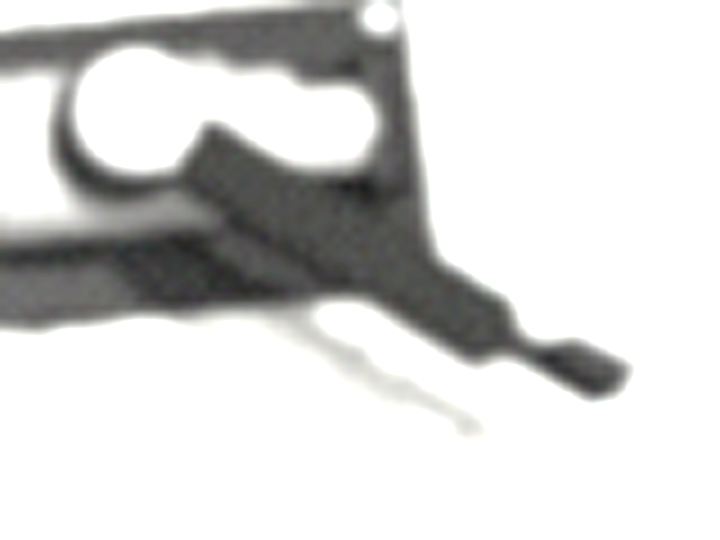

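View pics/top7.png

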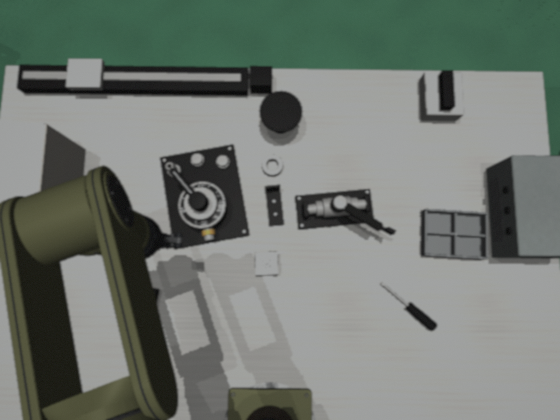

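```bash
cat > ov.py <<'E'
from h import *
import cv2
im=cv2.imread('pics/top7.png');K=9
def run(ax,lev,mk,out):
    c=cv2.convertScaleAbs(cv2.resize(im[190:250,325:405],None,fx=K,fy=K,interpolation=cv2.INTER_CUBIC),alpha=2.5)
    def poly(ang,r0,r1,w,z,col):
        a=np.radians(ang);u=np.array([np.cos(a),np.sin(a)]);n=np.array([-u[1],u[0]])
        pts=[proj("top",np.r_[np.array(ax)+u*r+n*s,z]) for r,s in((r0,-w/2),(r1,-w/2),(r1,w/2),(r0,w/2))]
        pts=np.array([((p[0]-325+.5)*K-.5,(p[1]-190+.5)*K-.5) for p in pts]).round().astype(int)
        cv2.polylines(c,[pts],True,col,1)
    poly(lev,30,115,22,114,(0,0,255));poly(lev,30,115,22,98,(0,0,120))
    poly(mk,128,148,10,110,(255,0,0));poly(mk,128,148,10,78,(255,150,0));poly(mk,30,128,10,80,(0,200,0))
    cv2.imwrite(out,c)
import sys
a=list(map(float,sys.argv[1:5]));run(a[:2],a[2],a[3],sys.argv[5])
E
python3 ov.py 551.5 -161.5 242 242 pics/o1.png
```

```text
(no output)
```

View pics/o1.png

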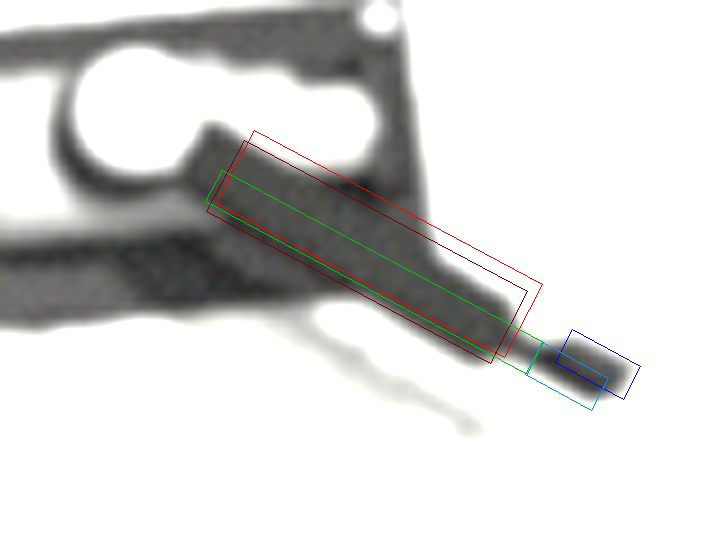

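```bash
python3 ov.py 549 -159.5 240.5 242 pics/o2.png; python3 ov.py 549 -159.5 239 240.5 pics/o3.png
```

```text
(no output)
```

View pics/o2.png

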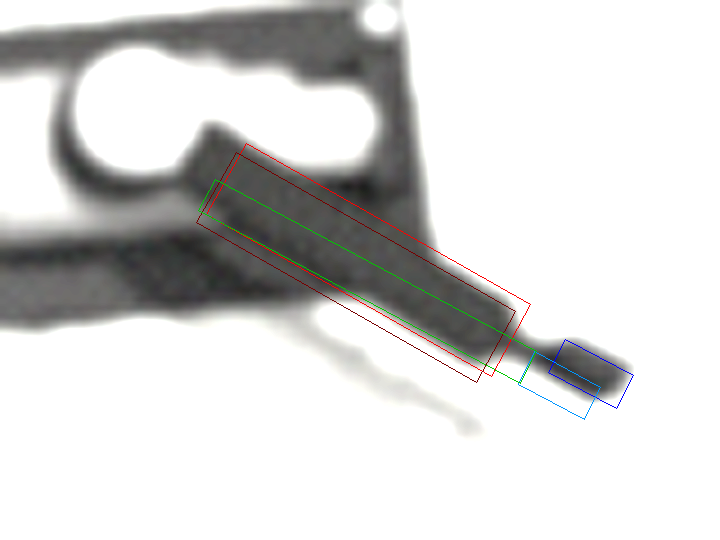

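View pics/o3.png

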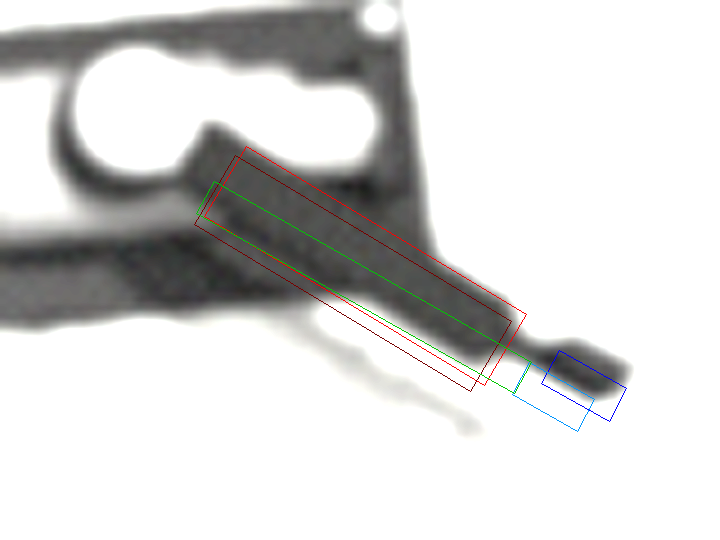

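```bash
python3 - <<'E'
from h import *
np.set_printoptions(precision=1,suppress=True)
A=lambda x,y,z:at("top",(325+(x+.5)/9-.5,190+(y+.5)/9-.5),z)
a,b=A(212,125,114),A(505,300,114);d=(b-a)[:2];print("edge ang",np.degrees(np.arctan2(d[1],d[0]))%360)
print("hub centre",A(137,110,125),A(137,110,130), "lever end",A(500,330,114))
t=A(595,365,110);e=A(500,330,114)
for ax in((551.5,-161.5),(550,-160),(550.5,-159.5)):
  print(ax,[np.degrees(np.arctan2(*(p[:2]-ax)[::-1]))%360 for p in(e,t)])
E
python3 ov.py 551 -159.7 240.3 241.3 pics/o4.png
```

```text
edge ang 239.1814827743035
hub centre [ 550.3 -160.6  125. ] [ 549.5 -159.9  130. ] lever end [ 494.9 -256.9  114. ]
(551.5, -161.5) [np.float64(239.35090556734139), np.float64(241.78031938992302)]
(550, -160) [np.float64(240.40716722086728), np.float64(242.62260217883815)]
(550.5, -159.5) [np.float64(240.3112052946114), np.float64(242.53425681251235)]
```

View pics/o4.png

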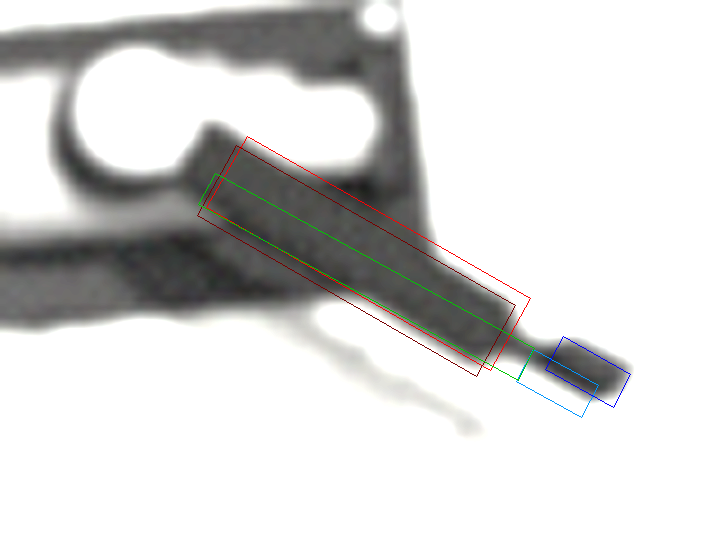

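Request:
drive_tool:
  increments:
    - [0, 45, 0, 0]
    - [0, 90, 0, 0]
    - [0, 135, 0, 0]
    - [0, 180, 0, 0]
    - [0, 225, 0, 0]
    - [0, 270, 0, 0]
    - [0, 315, 0, 0]
    - [0, 360, 0, 0]
    - [0, 405, 10, 0]
    - [0, 440, 20, 0]

```text
clock: 14.0
tcp_pos: [438.3, -226.1, 260.1]
tcp_rot: [179.9, -0.1, -0.2]
force: [0.6, 0.9, 0.4]
finger_gap: 0.001
```

Request:
drive_tool:
  increments:
    - [0, 5, 20, 0]
    - [0, 5, 20, 0]
    - [0, 5, 20, 0]

```text
clock: 14.3
tcp_pos: [438.2, -227.3, 239.6]
tcp_rot: [-179.9, 0.1, -0.1]
force: [-0.2, -0.6, -0.3]
finger_gap: 0.0
```

```bash
python3 -c "
from bench import *
import cv2
s=observe();print(list(s['tcp_pos']),list(s['tcp_rot']))
a=get_image('wrist');cv2.imwrite('pics/w8.png',a)
cv2.imwrite('pics/w8v.png',cv2.convertScaleAbs(a,alpha=2.5))"
```

```text
[np.float64(438.21319827814074), np.float64(-227.3238513943211), np.float64(239.6467882338931)] [np.float64(-179.9344346915105), np.float64(0.07951604806423936), np.float64(-0.13294554433115396)]
```

View pics/w8v.png

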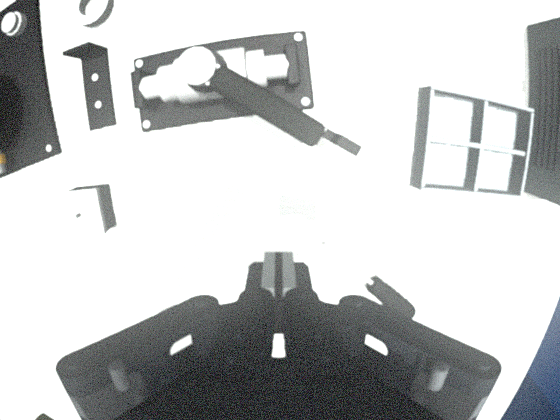

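```bash
cat > ov2.py <<'E'
from h import *
import cv2,sys
im=cv2.imread('pics/w8.png');pos=np.array([438.21,-227.32,239.65]);rot=[-179.934,.08,-.133]
m=camera_model("wrist");Kk=m["camera_matrix"];H=m["hand_eye"];R=Rr.from_euler('xyz',rot,degrees=True).as_matrix()
def pw(p):
    q=np.linalg.inv(H[:3,:3])@(R.T@(p-pos)-H[:3,3]);v=np.array([q[0],-q[1]]);r=np.hypot(*v)
    return Kk[:2,2]+v/r*Kk[0,0]*np.arctan2(r,-q[2])
x0,y0,K=180,30,4
def run(ax,lev,mk,out):
    c=cv2.convertScaleAbs(cv2.resize(im[y0:y0+140,x0:x0+195],None,fx=K,fy=K,interpolation=cv2.INTER_CUBIC),alpha=3)
    cv2.imwrite('pics/w8c.png',c)
    def poly(ang,r0,r1,w,z,col):
        a=np.radians(ang);u=np.array([np.cos(a),np.sin(a)]);n=np.array([-u[1],u[0]])
        L=[np.r_[np.array(ax)+u*r+n*s,z] for r,s in[(r,-w/2) for r in np.linspace(r0,r1,9)]+[(r,w/2) for r in np.linspace(r1,r0,9)]]
        pts=np.array([(pw(p)-[x0,y0]+.5)*K-.5 for p in L]).round().astype(int)
        cv2.polylines(c,[pts],True,col,1)
    poly(lev,30,115,22,114,(0,0,255))
    poly(mk,128,148,10,110,(255,0,0));poly(mk,100,128,10,80,(0,200,0))
    cv2.imwrite(out,c)
a=list(map(float,sys.argv[1:5]));run(a[:2],a[2],a[3],sys.argv[5])
E
python3 ov2.py 551 -160 240 242 pics/o5.png
```

```text
(no output)
```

View pics/o5.png

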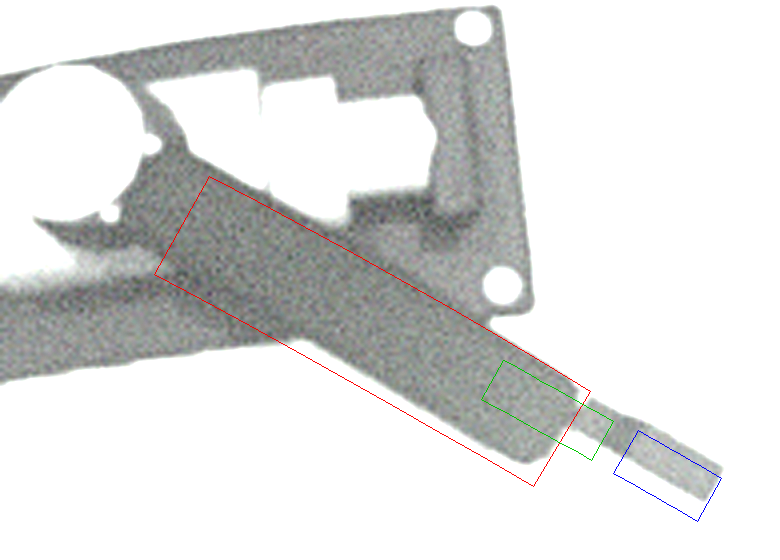

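View pics/w8c.png

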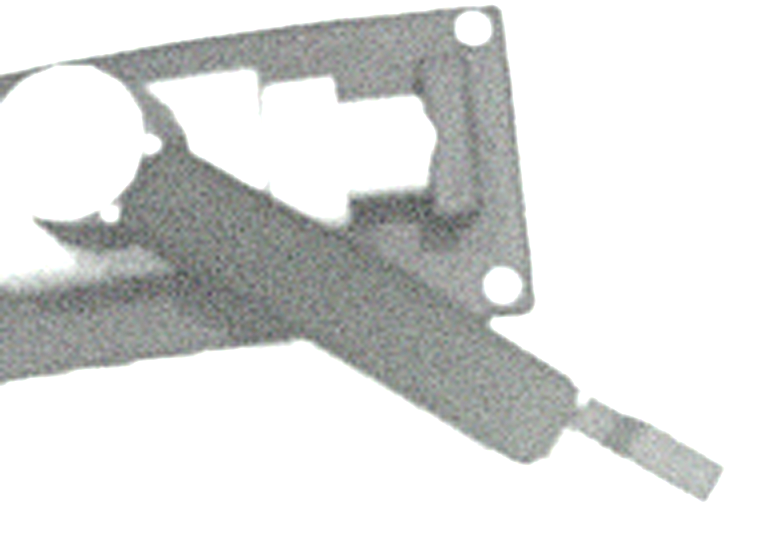

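Run:
```python
from h import *
np.set_printoptions(precision=1,suppress=True)
pos=np.array([438.21,-227.32,239.65]);rot=[-179.934,.08,-.133]
W=lambda x,y,z:atw((180+(x+.5)/4-.5,30+(y+.5)/4-.5),z,pos,rot)[:2]
ang=lambda d:np.degrees(np.arctan2(d[1],d[0]))%360
le=W(556,425,114);to=W(714,484,110);ti=W(623,440,110)
print("hub",W(65,143,120),W(65,143,130),W(65,143,140))
print(le,to,ti,"tab own dir",ang(to-ti),np.hypot(*(to-ti)))
print("edges",ang(W(578,382,114)-W(290,206,114)),ang(W(520,460,114)-W(305,340,114)), ang(W(720,465,110)-W(640,425,110)))
# lever centreline points
m=(W(300,212,114)+W(215,290,114))/2
for ax in[(551,-160),(553,-161),(553,-159)]:
  print(ax,[ang(p-ax) for p in(le,to,ti)],np.hypot(*(le-ax)),np.hypot(*(to-ax)))
# valve plate holes
from itertools import product
print(W(473,28,10),W(503,286,10))
```

```text
hub [ 552.9 -164.3] [ 551.2 -166.9] [ 549.5 -169.4]
[ 496.1 -258.4] [ 484.7 -291.5] [ 493.2 -272.5] tab own dir 246.10338536565308 20.83273024707347
edges 238.26256917682184 240.5461559887375 245.5468888443761
(551, -160) [np.float64(240.86683710691474), np.float64(243.25320958926835), np.float64(242.7838804457997)] 112.68616283250947 147.26646218991837
(553, -161) [np.float64(239.73219760042497), np.float64(242.38335369334519), np.float64(241.77117981763428)] 112.80847345857832 147.29052893367313
(553, -159) [np.float64(240.2364721778585), np.float64(242.7397047030115), np.float64(242.19372364129035)] 114.54026756216062 149.06554989136038
[ 600.9 -248.4] [ 528.2 -256.4]
```

Request:
drive_tool:
  increments:
    - [27, -18, 0, 0]
    - [27, -18, 45, 0]
    - [27, -18, 90, 0]
    - [27, -18, 120, 0]
    - [27, -18, 130, 0]
    - [35, -14, 130, 0]
    - [43, -9, 130, 0]
    - [48, -6, 130, 0]
    - [48, -6, 130, 0]

```text
clock: 15.25
tcp_pos: [489.6, -222.2, 111.5]
tcp_rot: [179.9, -0.2, -0.0]
force: [-0.4, -0.2, -0.2]
finger_gap: -0.001
```

Request:
drive_tool:
  increments:
    - [0, 0, 0, 0]
    - [0, 0, 0, 0]

```text
clock: 15.45
tcp_pos: [487.6, -221.2, 110.3]
tcp_rot: [180.0, -0.1, -0.0]
force: [0.2, -0.2, -1.5]
finger_gap: -0.0
```

Request:
drive_tool:
  increments:
    - [1, 0.5, 0, 0]
    - [2, 1.2, 0, 0]
    - [3, 1.8, 0, 0]
    - [4, 2.4, 0, 0]
    - [5, 3, 0, 0]
    - [5, 3, 0, 0]
    - [5, 3, 0, 0]

```text
clock: 16.15
tcp_pos: [491.6, -223.7, 109.6]
tcp_rot: [-180.0, 0.1, 0.0]
force: [-4.8, 0.8, 2.3]
finger_gap: 0.0
```

Request:
drive_tool:
  increments:
    - [-5, -3, 0, 0]
    - [-12, -8, 0, 0]
    - [-20, -14, 0, 0]
    - [-30, -15, -40, 0]
    - [-40, -10, -80, 0]
    - [-50, 0, -120, 0]
    - [-55, 2, -130, 0]
    - [-55, 2, -130, 0]
    - [-55, 2, -130, 0]
    - [-55, 2, -130, 0]

```text
clock: 17.15
tcp_pos: [436.6, -225.0, 238.0]
tcp_rot: [-179.9, 0.2, 0.0]
force: [-0.4, 0.2, -0.5]
finger_gap: 0.006
```

```bash
python3 -c "
from bench import *
import cv2
s=observe();print(list(s['tcp_pos']),list(s['tcp_rot']))
a=get_image('wrist');cv2.imwrite('pics/w9.png',a)
cv2.imwrite('pics/w9c.png',cv2.convertScaleAbs(cv2.resize(a[30:170,180:375],None,fx=4,fy=4,interpolation=cv2.INTER_CUBIC),alpha=3))"
```

```text
[np.float64(436.5599524974834), np.float64(-224.97978334765386), np.float64(238.02111205711037)] [np.float64(-179.88317487718825), np.float64(0.1545853550006547), np.float64(0.012914176442894412)]
```

View pics/w9c.png

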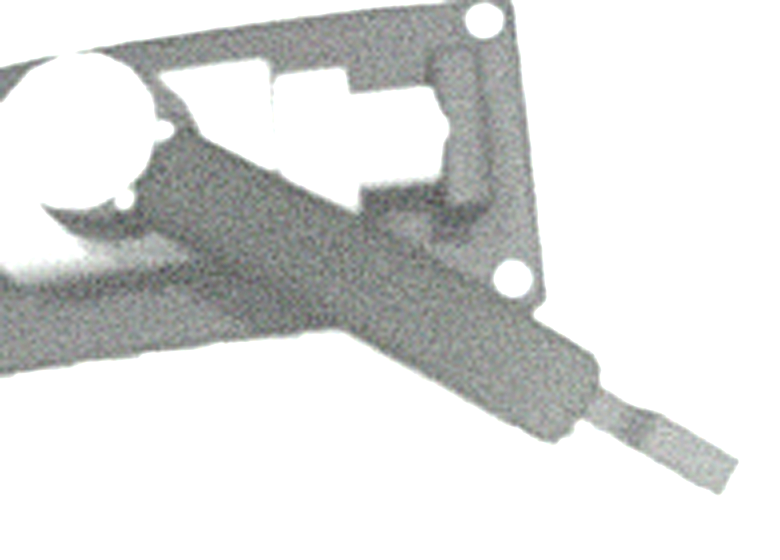

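Run:
```python
from h import *
np.set_printoptions(precision=1,suppress=True)
pos=np.array([436.56,-224.98,238.02]);rot=[-179.883,.155,.013]
W=lambda x,y,z:atw((180+(x+.5)/4-.5,30+(y+.5)/4-.5),z,pos,rot)[:2]
ang=lambda d:np.degrees(np.arctan2(d[1],d[0]))%360
le=W(578,402,114);to=W(729,477,110);ti=W(642,430,110)
print(le,to,ti)
for ax in[(551,-160),(553,-161),(553,-159)]:
  print(ax,[ang(p-ax) for p in(le,to,ti)],np.hypot(*(le-ax)),np.hypot(*(to-ax)))
```

```text
[ 499.1 -259.8] [ 484.8 -291.6] [ 493.7 -273.4]
(551, -160) [np.float64(242.53056322713954), np.float64(243.28034373298334), np.float64(243.17605839159938)] 112.53027160722849 147.31032133345835
(553, -161) [np.float64(241.39269787729512), np.float64(242.4107393110691), np.float64(242.16761094997415)] 112.58776692696135 147.33332424060515
(553, -159) [np.float64(241.87252867002599), np.float64(242.7666614787493), np.float64(242.5829282638497)] 114.34762067508501 149.10878202362036
```

```bash
python3 -c "
from bench import *
import cv2
cv2.imwrite('pics/s10.png',cv2.convertScaleAbs(get_image('scene'),alpha=1.5)); print(observe()['dq'])"
```

```text
[-0.02015398  0.03816473 -0.55739305 -0.06979829  0.22962392 -0.11947271]
```

View pics/s10.png

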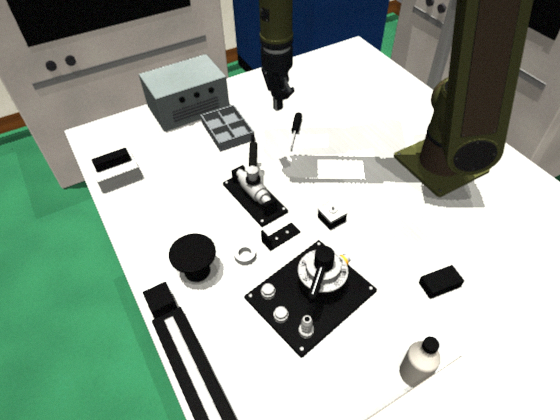

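The scene view shows the pointer (320,285) aimed at the hose tail (306,325) and the lever in line with the tab (253,150). The loose items have not moved, and the gripper is clear of everything.

```bash
python3 -c "
from bench import *
print(job_done())"
```

```text
the job is handed in; nothing more can be done
None
```

The pointer rests at the hose tail's click and the lever lines up with the marker tab. I handed the job in at about 17 s of the 51 s allowed; the hand-in reports no verdict.

- **Pointer:** with the valve still shut, I pushed it with the closed fingertips from the 0 click to the +30° outlet, the one with the tall barbed tail (the 2.094 click). In the top camera view, its line measured 40.8° against a target of 41.2° and passed about 0.7 mm from the tail's centre. I did not re-measure it after moving the lever, but the last scene picture shows it still pointing at the tail.
- **Lever:** I pushed it open in three goes. After the second, the top and wrist cameras both put it about 2.4° short of the tab, so I nudged it again. The last wrist picture puts it within about 1° of the tab direction (limit 5°).
- **Disagreement:** single-edge readings of the lever and tab scattered by 2–3° and up to about 4° because of lens distortion and shadows. I relied on the lever-end and tab positions instead, which agreed between the two cameras.
- **Surroundings:** the loose items look unmoved in the last scene picture. The arm was clear of everything at hand-in, and the force readings after each move stayed within about 5 N.

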